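# Feel for the hidden spar socket of a model aircraft

## Robot

A 7-joint arm with a two-finger parallel gripper is mounted at the origin on the work surface. World frame = base frame: x ahead of the robot, y to its left, z up, the work surface at z = 0. Lengths are in m, angles in rad, forces in N, time in s.
With the tool pointing down it reaches from about 0.35 to 0.9 m from the base axis. Payload 8.1 kg.
Tool frame: the origin (TCP) lies midway between the tips of the shut fingers; the grasp point (between the pads) lies 19 mm behind it (manip.tcp_to_grasp is the distance from the TCP to the grasp point, in m); z points along the fingers, y is the line along which they close (so a half turn about z gives the same grasp; the last joint's range is limited). The gripper opens to 85 mm and grips with 20 to 120 N. Pads are 22 mm wide; open, the fingers measure 114 mm over their backs; the gripper's body (76 mm by 85 mm) begins 54 mm behind the grasp point. The pads swing forward as they close: fully open they stand 13 mm farther back than shut.
Start: joints at [-1.249, 0.434, 0.025, 1.573, -0.012, 1.134, -0.075], TCP at [0.258, 0.569, 0.231] pointing down, gripper open.
Joint ranges: [-2.62, 2.62], [-0.44, 2.09], [-1.27, 1.32], [0.08, 2.57], [-1.32, 4.46], [0.12, 2], [-2.74, 2.74]. Speed limits (rad/s): [2.22, 2.22, 3.01, 3.01, 3.14, 3.14, 3.14].

## Interface

Orientations are given as a rotation vector (axis times angle).
In Python, from bench import manip, get_image, camera_params, nets gives the robot as it stands.
- The arm moves only by the shell command python3 -m pendant 'ROWS' [OPENING] [FORCE]. ROWS is text: rows parted by semicolons, each of 4 numbers parted by spaces: the shift along the tool's x, y, z in cm, then the turn about the tool's z in rad. In form: dx dy dz roll; .... A call has 1 to 5 rows; each row is the pose to reach, as a shift and turn from the pose commanded when the call began, along the tool's axes at that moment; what a row does not reach only later rows make up. A row lasts 1/10 s, in which the tool goes at most 50 mm and 8.59 degrees, less where a joint would pass 70% of its speed; a pose out of reach is approached as far as the arm can. A call with a gripper value outside its range is refused whole. OPENING is the finger opening in cm, from 0 to 8.54, set as the call begins (- or left out, the last holds). The fingers move at their own pace and stop on an object; FORCE is the grip in N (left out, the last holds). Time passes only in rows, so rows that repeat a pose let the fingers close. It gives the time, the measured TCP pose, the force, the opening and the grip force at its end, in the units of the state.
- manip.state(): the state, without advancing time (a new reading comes with each control period).
- get_image(name): name is "side" or "top"; returns (picture, depth): 480x640x3 uint8, blue, green, red; 480x640 float32, m along the optical axis (not along the pixel's ray), 0 where there is no reading.
- camera_params(name): a dict with "K" (3x3 intrinsics, pixels), "origin" and "rotation" of the camera in the world. Camera axes: x right, y up, looking along -z (the intrinsics and any distortion apply to the point x, -y, -z); pixel columns grow to the right and rows downward; lengths in m; the calibration is good to about 2 mm. A picture is of the moment at which its call begins. camera_params takes no time and is no camera call.
- manip.hand_in(): hands the job in; it is judged then, once.
Trained networks look in the newest picture that a camera, given by its name, has taken for a name from the list of things; names that differ only in an ending like _2 or _b are one class to them, and where a whole thing is asked for, a point or a joint stands for the part that bears it (a point fixed in the world has none). Each returns a list of dicts, best first, with "conf" (0 to 1); they miss things now and then, are a little off and sometimes report something else, mostly with a low value. They report only what shows in the picture. A call takes as long as a camera call. They do not tell look-alikes from the thing itself.
- nets.look_for(camera, query): "extent" ([left, top, width, height] in pixels, round what is visible of it).
- nets.spot_point(camera, query): "xy" ([column, row] in pixels: a listed point, or the origin of a listed thing).
The state is a dict: "t": time; "qpos": joint angles; "dq": joint speeds; "joint_efforts": joint torques, N m; "eef_pos": TCP position; "eef_rot": TCP orientation; "force": force on the tool from outside, world axes, zero at the start; "ft_torque": the same for the moment, N m; "grip_width": finger opening in m; "gripper_force": force on a finger pad.
Only numpy, scipy, OpenCV 4.12 (cv2) and the standard library are available. Lean on these libraries where they do the work, as an engineer would, in place of code of your own. Each camera call takes 0.05 s, during which the arm holds its last target. There are 200 camera calls.

## Task

Pick up the wing spar stub from its wooden rest and fit it into the spar socket in the side of the model fuselage. The socket is hidden under the fillet and nobody knows where along the root face it sits, so gently slide the rod's tip along the face until it drops in, then push the spar fully home, shoulder against the face, and let go of it. The fuselage is fragile: keep every touch of the spar on it light (well under 25 N), do not touch it with the gripper, and leave the paint jar, the thinner bottle and the screwdriver where they are.

Things in the scene. Friction and masses are not known exactly. Their poses are not given: they have to be found in the camera images.
- spar: the wing spar stub, about 60 g, lying level: an aluminium rod, 8 mm diameter, 45 mm long, sticking out of a grey plastic block 70 mm long, 18 x 18 mm square. Origin on their common axis at the shoulder (where the rod leaves the block), +x along the rod to its tip, z up as it lies. Block x = -70 to 0 mm, rod x = 0 to +45 mm
- spar_tip (a point): centre of the free end of the rod, 45 mm ahead of the spar's origin, axes as the spar. Fully home, the shoulder meets the root face and this point is 45 mm behind it. Once released there, the spar droops by up to 6 degrees in the socket's play and stays
- spar_grip (a point): the place to grip the block, 40 mm behind the spar's origin, on its axis; the block's sides, 18 mm apart along y, are free here (the rest holds only the block's back end, 59 to 69 mm behind the shoulder, and the rod 23 to 33 mm ahead of it)
- rest: fixed plywood rest for the spar: a base 130 x 60 x 8 mm with two shallow open-topped saddles, 36 mm wide, with 5 mm cheeks. Origin on the table under the spar's shoulder; the spar lies on it along its x with the axis 45 mm above the table, and lifts straight up
- fuselage: fixed grey model aircraft fuselage on a jig, 500 mm long along its y (nose -y, tail +y). Origin on the table under its middle, +x away from the robot, z up. Middle section 100 mm thick (x), 180 mm long, top 112 mm above the table. In its -x side an opening, y -37 to +37 mm, 60 to 91 mm above the table, shows the upright root face, recessed 5 mm behind the skin
- root_face (a point): middle of the opening, on the root face, 75 mm above the table; axes as the fuselage (+x into the face, y along it). The face is rigid, flat and plain but for one socket: a hole 11 mm wide, 12 mm high, chamfered 1.5 mm, centre 75.5 mm above the table, straight along +x, 48 mm deep. Its centre lies anywhere from y = -24 to +24 mm, not measured, new each time
- paint_jar: small glass paint jar with a black cap, 40 mm diameter, 55 mm high, standing loose; leave it. Origin at the centre of its underside
- thinner: white plastic bottle, 52 mm diameter, 95 mm high, standing loose; leave it. Origin at the centre of its underside
- driver: screwdriver, 150 mm long, lying loose along its x; leave it
- lip (a point): middle of the lower front edge of the fillet lip that overhangs the opening and hides the root face from above: 91 mm above the table, 21 mm ahead (-x) of the root face; the lip runs the whole 180 mm of the middle section
Things that resemble listed ones, but are neither listed nor needed, are in the scene too. There is more than one size of the spar; the job needs the largest. Of the things shaped like the rest, the plywood one is meant.

How it is judged:
By the outcome, as a careful person would: the job done as asked, in the order asked, and still so for the second after the job is handed in, with the robot touching nothing.
It also fails if it takes over 72 s, if anything falls off the work surface, if the arm or the gripper's body presses on something with over 40 N, if the wrist force passes 120 N, or if a joint passes its speed limit or range.

## Working session

There is one attempt and no reset: what is moved stays moved. The work goes in short steps, Python scripts to look and compute and a shell command to move; the robot and the scene stay as the last step left them, time stands still between calls to the robot, and variables do not carry over. Pictures are saved under pics/ and viewed, at most 10 in all, crops included, and the job is handed in when it is done.

```bash
mkdir -p pics; cat > h.py <<'E'
import numpy as np, cv2
from bench import manip, get_image, camera_params, nets
def w(cam,u,v,d):
    p=camera_params(cam);K=np.array(p["K"])
    dist=p.get("distortion",p.get("dist"))
    if dist is not None:
        x,y=cv2.undistortPoints(np.array([[[u,v]]],float),K,np.array(dist,float))[0,0]
    else: x,y=(u-K[0,2])/K[0,0],(v-K[1,2])/K[1,1]
    return np.array(p["origin"])+np.array(p["rotation"])@np.array([x*d,-y*d,-d])
def at_z(cam,u,v,z):
    o=np.array(camera_params(cam)["origin"]);r=w(cam,u,v,1.)-o
    return o+r*(z-o[2])/r[2]
def med(D,u,v,r=2):
    a=D[int(v)-r:int(v)+r+1,int(u)-r:int(u)+r+1];a=a[a>0];return float(np.median(a)) if len(a) else 0
E
python3 - <<'E'
from h import *
np.set_printoptions(precision=4,suppress=True)
for c in("top","side"):
    p=camera_params(c);print(c,{k:np.array(v).tolist() for k,v in p.items()})
    im,D=get_image(c);cv2.imwrite(f"pics/{c}0.png",im);np.save(f"{c}0.npy",D)
    for q in("spar","rest","fuselage","paint_jar","thinner","driver"):
        for r in nets.look_for(c,q)[:4]:print(c,q,round(r["conf"],2),np.round(r["extent"]).tolist())
    for q in("spar_tip","spar_grip","spar","root_face","lip","fuselage","rest"):
        for r in nets.spot_point(c,q)[:4]:
            u,v=r["xy"];d=med(D,u,v);print(c,q,round(r["conf"],2),np.round(r["xy"],1).tolist(),w(c,u,v,d))
print(manip.state())
E
```

```text
top {'K': [[521.709052732773, 0.0, 320.394608051699], [0.0, 521.709052732773, 243.0820613583502], [0.0, 0.0, 1.0]], 'origin': [0.33090088327310163, 0.008536960579062695, 1.0666641306027054], 'rotation': [0.1427285851975212, -0.1342350201534164, -1.568504735039702]}
top spar 0.95 [203.0, 258.0, 23.0, 60.0]
top spar 0.78 [275.0, 227.0, 10.0, 45.0]
top rest 0.92 [200.0, 256.0, 43.0, 73.0]
top rest 0.84 [360.0, 300.0, 39.0, 74.0]
top fuselage 0.69 [193.0, 78.0, 263.0, 128.0]
top fuselage 0.15 [207.0, 263.0, 23.0, 56.0]
top paint_jar 0.69 [418.0, 271.0, 23.0, 16.0]
top thinner 0.67 [203.0, 260.0, 23.0, 57.0]
top thinner 0.57 [512.0, 248.0, 33.0, 25.0]
top driver 0.75 [106.0, 263.0, 69.0, 39.0]
top spar_tip 0.86 [203.8, 262.6] [1.9871 1.6647 2.7229]
top spar_tip 0.57 [280.4, 270.4] [2.0094 1.687  2.7452]
top spar_tip 0.47 [284.0, 293.8] [2.0054 1.6831 2.7412]
top spar_grip 0.84 [215.8, 300.6] [1.9012 1.5789 2.637 ]
top spar_grip 0.67 [283.3, 320.8] [1.9757 1.6533 2.7114]
top spar_grip 0.66 [276.6, 239.4] [1.997  1.6746 2.7327]
top spar 0.68 [278.3, 311.9] [1.9971 1.6748 2.7329]
top spar 0.
[... 1843 characters left out ...]
8.4] [3.5202 3.8512 3.9182]
side fuselage 0.92 [264.2, 257.0] [3.1287 3.4597 3.5267]
side rest 0.77 [419.0, 250.8] [3.5393 3.8703 3.9373]
side rest 0.74 [363.8, 379.4] [3.1541 3.4851 3.5521]
{'t': 1.4, 'qpos': array([-1.2486,  0.4345,  0.025 ,  1.5731, -0.0116,  1.134 , -0.0751]), 'dq': array([ 0.0002,  0.0004, -0.0007, -0.001 , -0.0008, -0.0004,  0.0008]), 'joint_efforts': array([  0.0003, -67.0303,   1.024 , -31.6544,   0.0156,   0.0027,
         0.    ]), 'eef_pos': array([0.2576, 0.5695, 0.2314]), 'eef_rot': array([0.6624, 3.071 , 0.0002]), 'force': array([ 0.1642,  0.0723, -0.3733]), 'ft_torque': array([-0.0222,  0.0566, -0.0074]), 'gripper_force': 0.0, 'grip_width': 0.0850235093133531}
```

View pics/top0.png

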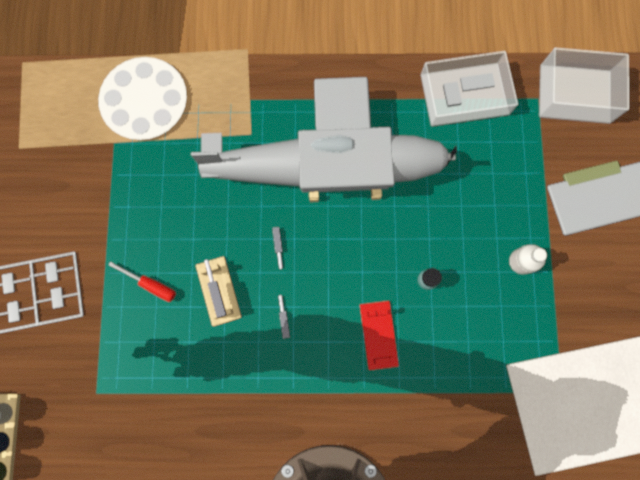

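View pics/side0.png

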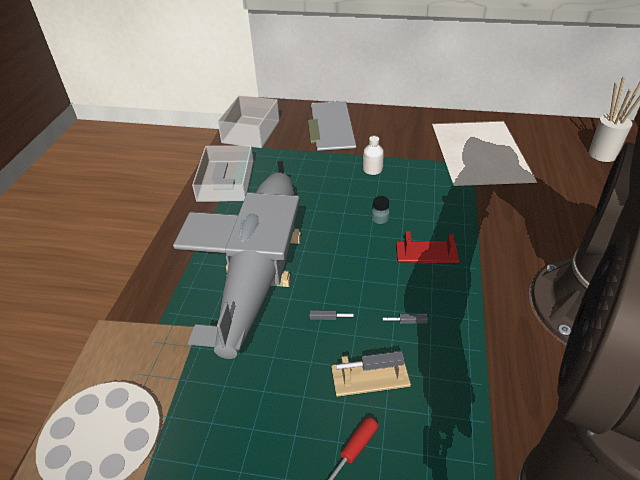

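Both views show three spar-like things. In the top view they are at (215,288) on the wooden rest, (278,247) and (284,315) loose on the mat. The one on the rest is clearly the largest and lies on plywood, so it fits; the red rest at (379,335) is the decoy. The camera rotation is a rotation vector, so I'll fix my helper, measure, and check a crop.

```bash
sed -i 's/np.array(p\["rotation"\])@/cv2.Rodrigues(np.array(p["rotation"],float))[0]@/' h.py
python3 - <<'E'
from h import *
np.set_printoptions(precision=4,suppress=True)
T=np.load("top0.npy");S=np.load("side0.npy")
im=cv2.imread("pics/top0.png");a=cv2.resize(im[235:345,180:310],None,fx=4,fy=4,interpolation=cv2.INTER_CUBIC)
s=cv2.imread("pics/side0.png");b=cv2.resize(s[300:410,300:430],None,fx=2,fy=2,interpolation=cv2.INTER_CUBIC)
c=np.zeros((440,790,3),np.uint8);c[:,:520]=a;c[:220,525:785]=b
cv2.imwrite("pics/crop.png",c)
for q,u,v in(("tip",203.8,262.6),("grip",215.8,300.6),("s1",278.3,311.9),("rf",345.6,181.9),("lip",345.9,187.4),("fus",346.6,170)):
    print("top",q,w("top",u,v,med(T,u,v)))
for q,u,v in(("tip",333.2,366.3),("grip",385.3,361.6),("sh",361.4,360.2),("rf",283.2,235.5),("lip",293.4,228.4),("fus",264.2,257)):
    print("side",q,w("side",u,v,med(S,u,v)))
for q,cs in dict(tip=(203.8,262.6,333.2,366.3,.045),grip=(215.8,300.6,385.3,361.6,.045),lip=(345.9,187.4,293.4,228.4,.091),rf=(345.6,181.9,283.2,235.5,.075),fus=(346.6,170,264.2,257,0)).items():
    print(q,"fixed z top",at_z("top",*cs[:2],cs[4]),"side",at_z("side",*cs[2:4],cs[4]))
# clouds
def cloud(cam,D,z0,z1,u0,u1,v0,v1):
    P=[]
    p=camera_params(cam);K=np.array(p["K"]);R=cv2.Rodrigues(np.array(p["rotation"],float))[0]
    vv,uu=np.mgrid[v0:v1,u0:u1];d=D[v0:v1,u0:u1]
    X=np.stack([(uu-K[0,2])/K[0,0]*d,-(vv-K[1,2])/K[1,1]*d,-d],-1)@R.T+np.array(p["origin"])
    m=(d>0)&(X[...,2]>z0)&(X[...,2]<z1);return X[m]
for cam,D,box in(("top",T,(195,245,250,332)),("side",S,(325,415,345,400))):
    X=cloud(cam,D,.047,.07,*box);print(cam,"spar top",len(X),X.mean(0) if len(X) else 0)
    if len(X)>10:
        r=cv2.minAreaRect((X[:,:2]*1000).astype(np.float32));print(r)
X=cloud("top",T,.105,.118,290,400,120,195);print("fus top",X.mean(0),cv2.minAreaRect((X[:,:2]*1000).astype(np.float32)))
X=cloud("side",S,.105,.118,215,305,180,270);print("fus side",X.mean(0),cv2.minAreaRect((X[:,:2]*1000).astype(np.float32)))
for cam,D in(("top",T),("side",S)):
  X=cloud(cam,D,-.02,.02,*((300,340,220,260) if cam=="top" else (300,330,270,300)));print(cam,"table z",np.median(X[:,2]))
E
```

```text
top tip [0.4802 0.2543 0.0033]
top grip [0.3988 0.2166 0.0539]
top s1 [0.3792 0.0998 0.001 ]
top rf [ 0.6187 -0.0344  0.1123]
top lip [ 0.6096 -0.0352  0.1064]
top fus [ 0.6424 -0.0366  0.1118]
side tip [0.4891 0.2185 0.0076]
side grip [0.399  0.2253 0.0525]
side sh [0.439 0.227 0.05 ]
side rf [0.6204 0.0066 0.1121]
side lip [ 0.6295 -0.1053  0.0308]
side fus [0.6457 0.0608 0.1026]
tip fixed z top [0.4743 0.2447 0.045 ] side [0.4848 0.2428 0.045 ]
grip fixed z top [0.3994 0.2184 0.045 ] side [0.399  0.2202 0.045 ]
lip fixed z top [ 0.6141 -0.0359  0.091 ] side [ 0.6113 -0.0397  0.091 ]
rf fixed z top [ 0.63   -0.0361  0.075 ] side [ 0.6324 -0.0326  0.075 ]
fus fixed z top [ 0.6789 -0.0419  0.    ] side [ 0.6822 -0.038   0.    ]
top spar top 444 [0.4129 0.2192 0.0532]
((424.7459411621094, 219.27294921875), (114.72206115722656, 34.31709289550781), 22.225826263427734)
side spar top 580 [0.4152 0.2245 0.0524]
((424.22540283203125, 230.6931915283203), (114.47616577148438, 34.560665130615234), 13.012337684631348)
fus top [ 0.6643 -0.0358  0.1124] ((667.5377807617188, -33.855735778808594), (116.20622253417969, 212.53746032714844), 2.1955511569976807)
fus side [ 0.6672 -0.0221  0.1114] ((669.878662109375, -37.333892822265625), (116.74081420898438, 281.61676025390625), 1.9562623500823975)
top table z 0.0013300591106303328
side table z 0.0008903826447690943
```

View pics/crop.png

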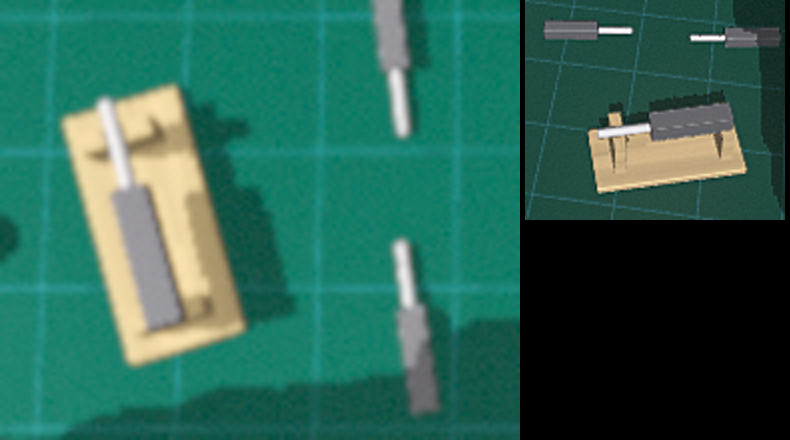

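The crop confirms it. The spar on the plywood rest, with its rod tip at about (206,260) and block back at (221,316) in the top view, is clearly the largest; the two loose ones are about a third smaller. Next I'll get its axis, the fuselage yaw and the jig feet.

```bash
cat >> h.py <<'E'
def cloud(cam,D,u0,u1,v0,v1):
    p=camera_params(cam);K=np.array(p["K"]);R=cv2.Rodrigues(np.array(p["rotation"],float))[0]
    vv,uu=np.mgrid[v0:v1,u0:u1];d=D[v0:v1,u0:u1]
    return np.stack([(uu-K[0,2])/K[0,0]*d,-(vv-K[1,2])/K[1,1]*d,-d],-1)@R.T+np.array(p["origin"])
def togo(pos,heading):
    "rows for TCP target, tool x heading (deg)"
    s=manip.state();R=cv2.Rodrigues(np.array(s["eef_rot"]))[0]
    h=np.degrees(np.arctan2(R[1,0],R[0,0]));d=R.T@(np.array(pos)-s["eef_pos"])*100
    dh=(heading-h+180)%360-180
    print("t",s["t"],"pos",s["eef_pos"].round(4),"toolz",R[:,2].round(3),"heading",h.round(2),"-> shift cm",d.round(2),"roll",round(-np.radians(dh),3))
E
python3 - <<'E'
from h import *
np.set_printoptions(precision=4,suppress=True)
for cam,box,zb in(("top",(195,245,250,332),.054),("side",(325,415,345,400),.054)):
    D=np.load(cam+"0.npy");im=cv2.imread(f"pics/{cam}0.png").astype(int)
    u0,u1,v0,v1=box;X=cloud(cam,D,*box);c=im[v0:v1,u0:u1]
    g=(np.ptp(c,-1)<28)&(c.mean(-1)>75)&(c.mean(-1)<175)
    n,L,st,ce=cv2.connectedComponentsWithStats(g.astype(np.uint8));k=1+np.argmax(st[1:,4]);v,u=np.nonzero(L==k)
    r=cv2.minAreaRect(np.stack([u+u0,v+v0],1).astype(np.float32));B=cv2.boxPoints(r)
    print(cam,st[k],r);Q=X[L==k];Q=Q[abs(Q[:,2]-zb)<.004]
    print(" top pts mean",Q.mean(0));m=Q[:,:2]-Q[:,:2].mean(0);e,V=np.linalg.eigh(m.T@m);print(" yaw",np.degrees(np.arctan2(V[1,1],V[0,1])), "len/wid",np.ptp(m@V[:,1]),np.ptp(m@V[:,0]))
    print(" corners at z",zb,[at_z(cam,*b,zb)[:2].round(4).tolist() for b in B])
    # rod: bright
    g=(c.mean(-1)>185)&(np.ptp(c,-1)<30);v,u=np.nonzero(g);P=np.array([at_z(cam,a+u0,b+v0,.047)[:2] for a,b in zip(u,v)]);print(" rod",len(P),P.mean(0),P[P[:,0].argmax()])
# front edge of the fuselage top
D=np.load("top0.npy");X=cloud("top",D,290,400,120,200)
E=[]
for j in range(15,95):
    col=X[:,j];k=np.nonzero(col[:,2]>.108)[0]
    if len(k):E.append(col[k[-1]])
E=np.array(E);m=abs(E[:,0]-np.median(E[:,0]))<.01;E=E[m];p=np.polyfit(E[:,1],E[:,0],1);print("front edge n",len(E),"y range",E[:,1].min(),E[:,1].max(),"x at y=-.036",np.polyval(p,-.036),"yaw",-np.degrees(np.arctan(p[0])))
T=X[(X[...,2]>.109)&(X[...,2]<.1145)];print("top y quantiles",np.quantile(T[:,1],[0,.02,.98,1]))
for u,v in((314,196),(376,194),(314,193),(376,191)):print("foot",w("top",u,v,med(D,u,v,1)))
E
```

```text
top [ 13  31  18  36 329] ((216.46237182617188, 298.6567687988281), (35.84000015258789, 9.479999542236328), 73.73979187011719)
 top pts mean [0.4024 0.2154 0.0544]
 yaw -162.66284661993373 len/wid 0.07023960512545821 0.017052144270696026
 corners at z 0.054 [[0.4334, 0.2351], [0.4385, 0.2175], [0.372, 0.1959], [0.3669, 0.2133]]
 rod 75 [0.459  0.2349] [0.4792 0.242 ]
side [ 34   6  46  20 588] ((381.38568115234375, 360.72271728515625), (14.985881805419922, 44.375667572021484), 81.63410949707031)
 top pts mean [0.4039 0.2207 0.0539]
 yaw -163.15049056237515 len/wid 0.06919228156945004 0.02105668481100307
 corners at z 0.054 [[0.4448, 0.2232], [0.3724, 0.199], [0.3671, 0.228], [0.4377, 0.2514]]
 rod 97 [0.4587 0.2377] [0.48   0.2428]
front edge n 75 y range -0.10762374506762681 0.04269203292008179 x at y=-.036 0.6109753761891964 yaw 2.190205486215106
top y quantiles [-0.1383 -0.1285  0.06    0.0717]
foot [0.6141 0.027  0.0286]
foot [ 0.6183 -0.1005  0.0274]
foot [0.6204 0.027  0.0291]
foot [ 0.6248 -0.1007  0.0271]
```

```bash
python3 -c "
from h import *
togo([.3985,.2155,.15],197.7)"
```

```text
t 1.4 pos [0.2576 0.5695 0.2314] toolz [ 0.  0. -1.] heading 155.66 -> shift cm [-27.43 -26.44   8.13] roll -0.734
```

```bash
python3 -m pendant '-3 -3 0 -0.1;-6 -6 1 -0.2;-9 -9 2 -0.3;-12 -12 3 -0.4;-15 -14.5 4 -0.5' 5.0 60; python3 -c "
from h import *
togo([.3985,.2155,.15],197.7)"
```

```text
t: 1.9
eef_pos: [0.3348, 0.3736, 0.1911]
eef_rot: [-0.124, 3.139, 0.0]
force: [0.4, -0.4, 0.7]
grip_width: 0.0499
gripper_force: 0.0
t 1.9 pos [0.3348 0.3736 0.1911] toolz [ 0.  0. -1.] heading -175.46 -> shift cm [ -5.1  -16.26   4.11] roll -0.23
```

```bash
python3 -m pendant '-1.2 -4 1 -0.06;-2.4 -8 2 -0.12;-3.6 -12 3 -0.17;-4.9 -16 4 -0.22;-4.9 -16 4 -0.22'; python3 -c "
from h import *
togo([.3985,.2155,.15],197.7)"
```

```text
t: 2.4
eef_pos: [0.3967, 0.2135, 0.1503]
eef_rot: [0.452, -3.107, 0.005]
force: [-1.3, 0.4, 0.4]
grip_width: 0.0502
gripper_force: 0.0
t 2.4 pos [0.3967 0.2135 0.1503] toolz [-0.001 -0.003 -1.   ] heading -163.45 -> shift cm [-0.23  0.14  0.03] roll -0.02
```

```bash
python3 -m pendant '-0.2 0.1 3 -0.02;-0.2 0.1 6 -0.02;-0.2 0.1 9 -0.02;-0.2 0.1 11 -0.02;-0.2 0.1 11 -0.02'; python3 - <<'E'
from h import *
togo([.3985,.2155,.026],197.7)
for c in("top","side"):
    im,D=get_image(c);cv2.imwrite(f"pics/{c}1.png",im)
a=cv2.imread("pics/top1.png")[235:345,170:270];b=cv2.imread("pics/side1.png")[320:420,310:430]
o=np.zeros((440,790,3),np.uint8);o[:,:400]=cv2.resize(a,(400,440));o[:320,405:789]=cv2.resize(b,(384,320));cv2.imwrite("pics/pre.png",o)
E
```

```text
t: 2.9
eef_pos: [0.3956, 0.2207, 0.0394]
eef_rot: [0.493, -3.099, 0.003]
force: [0.1, -0.2, 0.4]
grip_width: 0.0496
gripper_force: 0.0
t 2.9 pos [0.3956 0.2207 0.0394] toolz [-0.003 -0.002 -1.   ] heading -161.94 -> shift cm [-0.12 -0.58  1.34] roll 0.006
```

View pics/pre.png

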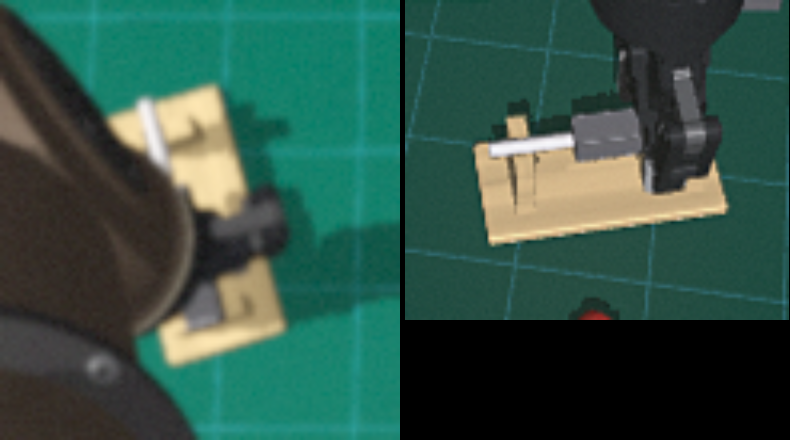

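The crop shows the open fingers straddling the block between the saddles, with the block nearer the far (-y) finger. I'll shift 5 mm, go down and close.

```bash
python3 -m pendant '-0.1 -0.5 0 0;-0.1 -0.5 0.7 0;-0.1 -0.5 1.3 0;-0.1 -0.5 1.3 0'; python3 -m pendant '0 0 0 0;0 0 0 0;0 0 0 0;0 0 0 0;0 0 0 0' 0.5 60;  python3 -m pendant '0 0 0 0;0 0 0 0' ;python3 -c "
from h import *
togo([.3985,.2155,.026],197.7)"
```

```text
t: 3.4
eef_pos: [0.3992, 0.2165, 0.0279]
eef_rot: [0.493, -3.102, 0.0]
force: [-0.1, -0.5, -0.2]
grip_width: 0.0502
gripper_force: 0.0
t: 3.9
eef_pos: [0.3995, 0.2169, 0.0285]
eef_rot: [-0.493, 3.102, 0.0]
force: [-1.3, -0.5, 4.9]
grip_width: 0.0171
gripper_force: 58.6
t: 4.1
eef_pos: [0.3996, 0.2169, 0.0286]
eef_rot: [-0.493, 3.102, 0.0]
force: [-1.6, -0.2, 6.1]
grip_width: 0.0172
gripper_force: 58.6
t 4.1 pos [0.3996 0.2169 0.0286] toolz [ 0.  0. -1.] heading -161.94 -> shift cm [ 0.15 -0.1   0.26] roll 0.006
```

```bash
python3 -m pendant '0 0 -1 0;0 0 -2.5 0;0 0 -5 0;0 0 -8 0;0 0 -8 0' ; python3 -m pendant '0 0 -2 0;0 0 -2 0;0 0 -2 0'; python3 - <<'E'
from h import *
np.set_printoptions(precision=4,suppress=True)
togo([.3985,.2155,.026],197.7)
for c in("top","side"):
    im,D=get_image(c);cv2.imwrite(f"pics/{c}2.png",im);np.save(c+"2.npy",D)
    for q in("spar_tip","spar_grip","spar"):
        for r in nets.spot_point(c,q)[:3]:
            u,v=r["xy"];d=med(D,u,v);print(c,q,round(r["conf"],2),np.round(r["xy"],1).tolist(),w(c,u,v,d))
a=cv2.imread("pics/top2.png")[210:345,160:290];b=cv2.imread("pics/side2.png")[280:400,300:430]
o=np.zeros((540,790,3),np.uint8);o[:432,:416]=cv2.resize(a,(416,432));o[:336,420:784]=cv2.resize(b,(364,336));cv2.imwrite("pics/lift.png",o)
E
```

```text
t: 4.6
eef_pos: [0.4013, 0.2178, 0.1118]
eef_rot: [-0.492, 3.098, 0.004]
force: [-0.4, 0.8, -0.6]
grip_width: 0.0169
gripper_force: 58.6
t: 4.9
eef_pos: [0.3995, 0.2167, 0.1282]
eef_rot: [-0.493, 3.102, 0.0]
force: [0.5, 0.7, -1.0]
grip_width: 0.0169
gripper_force: 58.5
t 4.9 pos [0.3995 0.2167 0.1282] toolz [ 0.  0. -1.] heading -161.95 -> shift cm [ 0.14 -0.09 10.22] roll 0.006
top spar_tip 0.59 [191.5, 250.0] [0.5068 0.2813 0.0014]
top spar_tip 0.58 [280.8, 268.5] [0.4674 0.0955 0.0042]
top spar_tip 0.49 [283.5, 294.3] [0.4148 0.0895 0.002 ]
top spar_grip 0.75 [275.3, 238.1] [0.5293 0.1068 0.0131]
top spar_grip 0.71 [281.6, 327.1] [0.3486 0.092  0.0106]
top spar_grip 0.7 [203.5, 295.6] [0.3866 0.1754 0.3392]
top spar 0.81 [283.0, 311.3] [0.38   0.0895 0.01  ]
top spar 0.67 [277.0, 249.0] [0.5064 0.1029 0.0141]
side spar_tip 0.77 [334.1, 331.6] [0.5001 0.1387 0.0012]
side spar_tip 0.65 [352.6, 315.1] [0.4703 0.0977 0.0056]
side spar_grip 0.83 [387.2, 326.1] [0.4013 0.2521 0.1829]
side spar_grip 0.79 [317.9, 314.8] [0.5358 0.1115 0.0115]
side spar_grip 0.55 [414.9, 321.0] [0.3512 0.096  0.0078]
side spar 0.82 [362.8, 326.0] [0.4389 0.2306 0.1482]
side spar 0.76 [336.5, 318.6] [0.5002 0.1082 0.0023]
side spar 0.57 [402.3, 318.5] [0.3816 0.2699 0.2265]
```

View pics/lift.png

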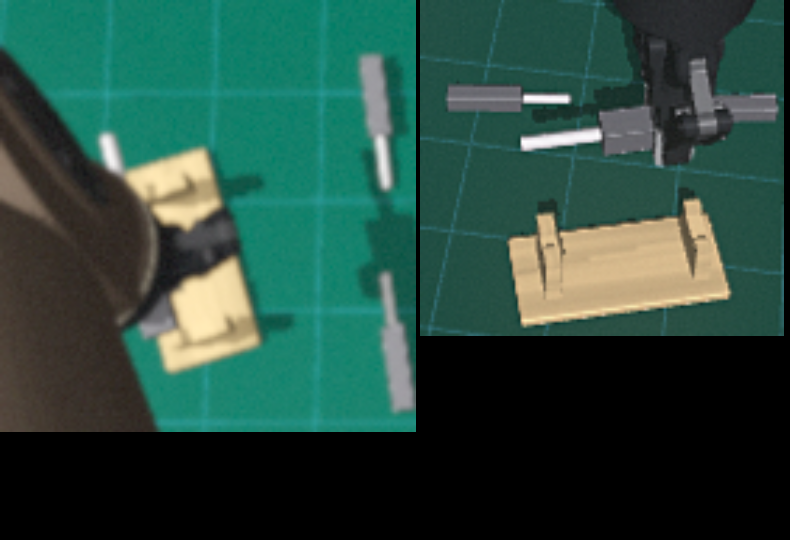

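The spar is in the gripper and clear of the rest. In the crop's side view the tip shows at about (521,143) and the shoulder at (600,135). Now I'll measure tip position and pitch relative to the tool.

```bash
python3 - <<'E'
from h import *
np.set_printoptions(precision=4,suppress=True)
s=manip.state();h=np.radians(18.05);a=np.array([np.cos(h),np.sin(h),0]);n=np.array([-a[1],a[0],0]);c=s["eef_pos"]
def pl(cam,u,v):
    o=np.array(camera_params(cam)["origin"]);r=w(cam,u,v,1.)-o
    p=o+r*(n@(c-o))/(n@r);return p,(p-c)@a
im=cv2.imread("pics/side2.png").astype(int);u0,v0=325,318
g=im[v0:345,u0:375];m=((g.mean(-1)>170)&(np.ptp(g,-1)<35)).astype(np.uint8)
k,L,st,ce=cv2.connectedComponentsWithStats(m)
for i in range(1,k):
    if st[i,4]<30:continue
    v,u=np.nonzero(L==i);print(st[i]);p=np.polyfit(u+u0,v+v0,1)
    for uu in(u.min()+u0-.5,u.max()+u0+.5):
        P,d=pl("side",uu,np.polyval(p,uu));print(uu,np.polyval(p,uu),P,"along",d,"above TCP",P[2]-c[2])
print(c)
# before grasp (side0), for reference of bias: spar at z .045
im=cv2.imread("pics/side0.png").astype(int);u0,v0=325,345
g=im[v0:385,u0:375];m=((g.mean(-1)>190)&(np.ptp(g,-1)<35)).astype(np.uint8)
k,L,st,ce=cv2.connectedComponentsWithStats(m)
for i in range(1,k):
    if st[i,4]<30:continue
    v,u=np.nonzero(L==i);print(st[i]);p=np.polyfit(u+u0,v+v0,1)
    for uu in(u.min()+u0-.5,u.max()+u0+.5):
        P,d=pl("side",uu,np.polyval(p,uu));print(uu,np.polyval(p,uu),P,"along",d)
E
```

```text
[ 11   8  29   8 129]
335.5 331.138883510526 [0.4799 0.2429 0.1431] along 0.08477640456156388 above TCP 0.015159838448909446
364.5 327.48070390058444 [0.4363 0.2287 0.1425] along 0.03885139957223418 above TCP 0.014535363724330508
[0.3993 0.2166 0.1279]
[11 17 27  7 95]
335.5 366.7383284265486 [0.4808 0.2432 0.0452] along 0.08570921368898383
362.5 363.41748367341955 [0.4368 0.2288 0.0437] along 0.03938641695428826
```

```bash
cat >> h.py <<'E'
C=np.array([.632,-.036]);hf=np.radians(2.2);hx=np.array([np.cos(hf),np.sin(hf)]);hy=np.array([-hx[1],hx[0]]);TIP=.085
def tgt(g,l,z=.0597):
    s=manip.state();togo([*(C-hx*(g+TIP)+hy*l),z],182.2)
def where():
    s=manip.state();d=s["eef_pos"][:2]-C
    print("t %.2f gap mm %.2f lat %.2f z %.2f F(x,y,z) %s"%(s["t"],-(d@hx+TIP)*1e3,d@hy*1e3,s["eef_pos"][2]*1e3,np.round([s["force"][:2]@hx,s["force"][:2]@hy,s["force"][2]],2)), "T",np.round(s["ft_torque"],2),"w %.4f"%s["grip_width"])
E
python3 -c "
from h import *
tgt(.04,.028,.1279)"
```

```text
t 5.3 pos [0.3993 0.2166 0.1279] toolz [-0.001 -0.    -1.   ] heading -161.94 -> shift cm [-3.030e+00 -2.512e+01  1.000e-02] roll 0.277
```

```bash
python3 -m pendant '-0.5 -4 0 0.06;-1 -8 0 0.12;-1.5 -12 0 0.18;-2 -16 0 0.24;-2.5 -20 0 0.277'; python3 -m pendant '0 0 0 0;0 0 0 0;0 0 0 0'; python3 -c "
from h import *
tgt(.04,.028,.1279);where()"
```

```text
t: 5.8
eef_pos: [0.4857, 0.0329, 0.1283]
eef_rot: [-0.057, 3.141, 0.0]
force: [0.5, 0.1, -0.7]
grip_width: 0.017
gripper_force: 58.5
t: 6.1
eef_pos: [0.4848, 0.0353, 0.1281]
eef_rot: [0.062, -3.14, -0.001]
force: [0.5, 0.7, -0.6]
grip_width: 0.0168
gripper_force: 58.7
t 6.1 pos [0.4848 0.0353 0.1281] toolz [-0.001  0.    -1.   ] heading -177.73 -> shift cm [-1.93 -4.89  0.02] roll 0.001
t 6.10 gap mm 59.39 lat 76.90 z 128.09 F(x,y,z) [ 0.5   0.7  -0.56] T [-0.03  0.01 -0.01] w 0.0168
```

```bash
python3 -m pendant '-1 -2.5 0 0;-1.9 -4.9 0 0;-1.9 -4.9 0 0;-1.9 -4.9 0 0'; python3 -m pendant '0 0 2.5 0;0 0 5 0;0 0 6.5 0;0 0 6.8 0;0 0 6.8 0';  python3 -m pendant '0 0 0 0;0 0 0 0;0 0 0 0'; python3 - <<'E'
from h import *
np.set_printoptions(precision=4,suppress=True)
tgt(.01,.028);where()
for c in("top","side"):
    im,D=get_image(c);cv2.imwrite(f"pics/{c}3.png",im)
a=cv2.imread("pics/top3.png")[170:270,270:400];b=cv2.imread("pics/side3.png")[210:310,250:380]
o=np.zeros((400,790,3),np.uint8);o[:300,:390]=cv2.resize(a,(390,300));o[:300,395:785]=cv2.resize(b,(390,300));cv2.imwrite("pics/pref.png",o)
E
```

```text
t: 6.5
eef_pos: [0.5058, -0.0129, 0.1282]
eef_rot: [0.061, -3.141, -0.001]
force: [0.0, 0.1, -0.6]
grip_width: 0.0173
gripper_force: 58.7
t: 7.0
eef_pos: [0.5056, -0.0126, 0.0601]
eef_rot: [0.063, -3.14, -0.001]
force: [0.9, 0.7, -0.1]
grip_width: 0.0169
gripper_force: 58.7
t: 7.3
eef_pos: [0.5066, -0.0138, 0.061]
eef_rot: [-0.06, 3.14, 0.0]
force: [0.6, -0.5, -0.5]
grip_width: 0.0174
gripper_force: 58.7
t 7.3 pos [ 0.5066 -0.0138  0.061 ] toolz [ 0.001  0.    -1.   ] heading -177.81 -> shift cm [-2.95  0.1   0.14] roll -0.0
t 7.30 gap mm 39.48 lat 27.01 z 61.03 F(x,y,z) [ 0.63 -0.52 -0.52] T [-0.04  0.01  0.04] w 0.0174
```

View pics/pref.png

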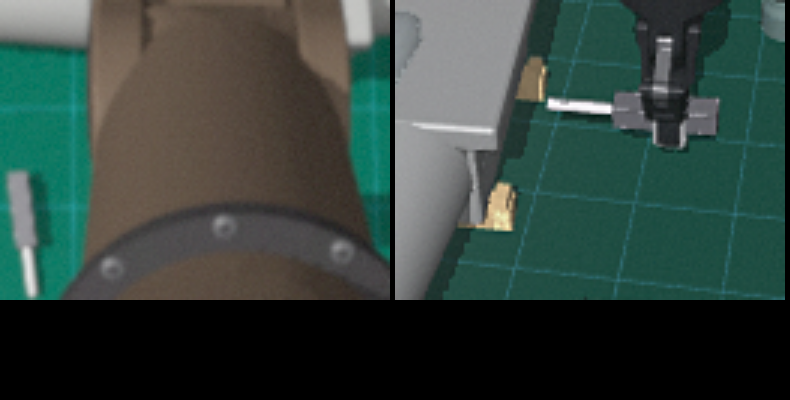

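The side view shows the spar level in front of the opening, with the tip at crop (549,104) and the lip edge ahead of it. Approaching slowly.

```bash
python3 -m pendant '-1 0 0.1 0;-2 0.1 0.1 0;-3 0.1 0.1 0;-3.2 0.1 0.1 0;-3.3 0.1 0.1 0'; python3 -c "from h import *;where()"; python3 -m pendant '-0.1 0 0 0;-0.2 0 0 0;-0.2 0 0 0'; python3 -c "from h import *;where()"
```

```text
t: 7.9
eef_pos: [0.5394, -0.0116, 0.0591]
eef_rot: [0.06, -3.141, 0.0]
force: [0.1, -0.3, -0.3]
grip_width: 0.0168
gripper_force: 58.7
t 7.90 gap mm 6.55 lat 27.89 z 59.09 F(x,y,z) [ 0.12 -0.26 -0.34] T [ 0.04  0.01 -0.03] w 0.0168
t: 8.2
eef_pos: [0.5409, -0.0116, 0.0593]
eef_rot: [0.06, -3.141, -0.0]
force: [0.5, 0.9, -1.4]
grip_width: 0.0169
gripper_force: 58.7
t 8.20 gap mm 5.07 lat 27.87 z 59.33 F(x,y,z) [ 0.54  0.84 -1.44] T [-0.   -0.01 -0.04] w 0.0169
```

```bash
for i in 1; do python3 -m pendant '-0.1 0 0 0;-0.2 0 0 0;-0.2 0 0 0' >/dev/null; python3 -c "from h import *;where()"; done; python3 -m pendant '-0.1 0 0 0;-0.1 0 0 0;-0.1 0 0 0' >/dev/null; python3 -c "from h import *;where()"
```

```text
t 8.50 gap mm 2.78 lat 27.94 z 59.36 F(x,y,z) [ 0.19  0.44 -1.63] T [-0.03 -0.01 -0.01] w 0.0168
t 8.80 gap mm 1.93 lat 27.90 z 59.31 F(x,y,z) [ 0.07 -0.36 -1.21] T [-0.05 -0.01 -0.01] w 0.0172
```

```bash
python3 -m pendant '-0.1 0 0 0;-0.1 0 0 0;-0.1 0 0 0' >/dev/null; python3 -c "from h import *;where()"
```

```text
t 9.10 gap mm 0.91 lat 27.92 z 59.31 F(x,y,z) [-0.68  0.36 -0.92] T [0.   0.   0.03] w 0.0170
```

```bash
python3 -m pendant '-0.1 0 0 0;-0.1 0 0 0;-0.1 0 0 0' >/dev/null; python3 -c "from h import *;where()"
```

```text
t 9.40 gap mm -0.07 lat 27.90 z 59.32 F(x,y,z) [ 0.53 -0.78 -0.65] T [ 0.02  0.05 -0.02] w 0.0174
```

```bash
python3 -m pendant '-0.05 0 0 0;-0.1 0 0 0;-0.1 0 0 0' >/dev/null; python3 -c "from h import *;where()"
```

```text
t 9.70 gap mm -1.14 lat 27.92 z 59.32 F(x,y,z) [ 0.61  0.39 -1.2 ] T [0.04 0.03 0.01] w 0.0165
```

```bash
python3 -m pendant '-0.1 0 0 0;-0.1 0 0 0;-0.1 0 0 0' >/dev/null; python3 -c "from h import *;where()"
```

```text
t 10.00 gap mm -1.51 lat 27.90 z 59.14 F(x,y,z) [-2.99 -0.45 -0.19] T [-0.05  0.48  0.06] w 0.0171
```

```bash
python3 -m pendant '-0.1 0 0 0;-0.1 0 0 0;-0.1 0 0 0' >/dev/null; python3 -c "from h import *;where()"
```

```text
t 10.30 gap mm -1.53 lat 27.85 z 58.95 F(x,y,z) [-6.82  0.77  1.51] T [-0.01  1.09  0.08] w 0.0168
```

Contact at gap -1.5 mm with about 7 N. I'll ease off a little, raise 0.5 mm, and slide toward -y in 4 mm steps.

```bash
python3 -m pendant '0.02 -0.1 -0.05 0;0.02 -0.2 -0.05 0;0.02 -0.3 -0.05 0;0.02 -0.4 -0.05 0' >/dev/null; python3 -c "from h import *;where()"
```

```text
t 10.70 gap mm -1.49 lat 24.86 z 59.33 F(x,y,z) [-4.44  2.73 -0.46] T [0.56 0.99 0.22] w 0.0169
```

```bash
python3 -m pendant '0 -0.1 0 0;0 -0.2 0 0;0 -0.3 0 0;0 -0.4 0 0' >/dev/null; python3 -c "from h import *;where()"
```

```text
t 11.10 gap mm -1.52 lat 20.82 z 59.33 F(x,y,z) [-4.66  2.87 -1.53] T [0.48 0.99 0.21] w 0.0167
```

```bash
cat >> h.py <<'E'
def ok():
    where();s=manip.state();d=s["eef_pos"][:2]-C;g=-(d@hx+TIP)*1e3
    import sys;sys.exit(0 if g>-2.0 and abs(s["force"][:2]@hy)<6 and s["force"][:2]@hx<-2 else 1)
E
K='from h import *;ok()'
python3 -m pendant '0 -0.1 0 0;0 -0.2 0 0;0 -0.3 0 0;0 -0.4 0 0' >/dev/null; python3 -c "$K" && python3 -m pendant '0 -0.1 0 0;0 -0.2 0 0;0 -0.3 0 0;0 -0.4 0 0' >/dev/null && python3 -c "$K" && python3 -m pendant '0 -0.1 0 0;0 -0.2 0 0;0 -0.3 0 0;0 -0.4 0 0' >/dev/null && python3 -c "$K"
```

```text
t 11.50 gap mm -1.51 lat 16.84 z 59.31 F(x,y,z) [-3.69  3.18  0.  ] T [0.57 0.95 0.16] w 0.0168
t 11.90 gap mm -1.51 lat 12.84 z 59.28 F(x,y,z) [-4.32  2.81 -0.4 ] T [0.53 0.99 0.22] w 0.0171
t 12.30 gap mm -1.74 lat 8.65 z 59.36 F(x,y,z) [-3.9   2.58 -0.74] T [0.46 0.94 0.26] w 0.0171
```

```bash
K='from h import *;ok()'
python3 -m pendant '0 -0.1 0 0;0 -0.2 0 0;0 -0.3 0 0' >/dev/null; python3 -c "$K" && python3 -m pendant '0 -0.1 0 0;0 -0.2 0 0;0 -0.3 0 0;0 -0.4 0 0' >/dev/null && python3 -c "$K" && python3 -m pendant '0 -0.1 0 0;0 -0.2 0 0;0 -0.3 0 0;0 -0.4 0 0' >/dev/null && python3 -c "$K"
```

```text
t 12.60 gap mm -3.95 lat 4.40 z 60.19 F(x,y,z) [-0.23  0.29 -1.09] T [-0.01 -0.02 -0.02] w 0.0170
```

Dropped in: 2.4 mm past the face with no side force, so the hole centre is near lat 5.5 mm. Pushing in gently.

```bash
python3 -m pendant '0 0.1 0 0;-0.1 0.1 0 0;-0.2 0.1 0 0;-0.3 0.1 0 0;-0.4 0.1 0 0' >/dev/null; python3 -c "from h import *;where()"
```

```text
t 13.10 gap mm -7.00 lat 5.96 z 59.81 F(x,y,z) [-1.68 -0.29 -1.04] T [ 0.02  0.02 -0.  ] w 0.0173
```

```bash
python3 -m pendant '-0.1 0 0 0;-0.2 0 0 0;-0.3 0 0 0;-0.4 0 0 0;-0.4 0 0 0' >/dev/null; python3 -c "from h import *;where()"
```

```text
t 13.60 gap mm -11.02 lat 5.89 z 59.80 F(x,y,z) [-0.44 -0.54 -1.23] T [-0.   -0.01  0.03] w 0.0168
```

```bash
cat >> h.py <<'E'
def light():
    where();import sys;sys.exit(0 if np.abs(manip.state()["force"]).max()<5 else 1)
E
K='from h import *;light()'
python3 -m pendant '-0.2 0 0 0;-0.4 0 0 0;-0.6 0 0 0;-0.8 0 0 0;-0.8 0 0 0' >/dev/null; python3 -c "$K" && python3 -m pendant '-0.2 0 0 0;-0.4 0 0 0;-0.6 0 0 0;-0.8 0 0 0;-0.8 0 0 0' >/dev/null && python3 -c "$K" && python3 -m pendant '-0.2 0 0 0;-0.4 0 0 0;-0.6 0 0 0;-0.8 0 0 0;-0.8 0 0 0' >/dev/null && python3 -c "$K"
```

```text
t 14.10 gap mm -19.21 lat 5.94 z 59.81 F(x,y,z) [ 0.04  0.26 -0.14] T [-0.    0.    0.01] w 0.0171
t 14.60 gap mm -27.22 lat 5.91 z 59.84 F(x,y,z) [-0.22  0.47 -0.09] T [ 0.05 -0.02 -0.  ] w 0.0167
t 15.10 gap mm -35.19 lat 5.90 z 59.82 F(x,y,z) [-0.67  0.2  -1.03] T [ 0.03 -0.    0.01] w 0.0167
```

```bash
K='from h import *;light()'
python3 -m pendant '-0.2 0 0 0;-0.4 0 0 0;-0.6 0 0 0;-0.8 0 0 0;-0.8 0 0 0' >/dev/null; python3 -c "$K" && python3 -m pendant '-0.1 0 0 0;-0.2 0 0 0;-0.2 0 0 0' >/dev/null && python3 -c "$K" && python3 -m pendant '-0.1 0 0 0;-0.1 0 0 0;-0.1 0 0 0' >/dev/null && python3 -c "$K" && python3 -m pendant '-0.1 0 0 0;-0.1 0 0 0;-0.1 0 0 0' >/dev/null && python3 -c "$K"
```

```text
t 15.60 gap mm -43.22 lat 5.92 z 59.82 F(x,y,z) [ 0.43 -0.04 -1.07] T [0.04 0.01 0.05] w 0.0174
t 15.90 gap mm -44.96 lat 5.89 z 59.83 F(x,y,z) [ 1.25 -0.07  0.27] T [-0.05  0.03 -0.05] w 0.0172
t 16.20 gap mm -45.83 lat 5.90 z 59.83 F(x,y,z) [ 0.76  0.03 -1.23] T [ 0.01 -0.06 -0.03] w 0.0171
t 16.50 gap mm -46.44 lat 5.88 z 59.68 F(x,y,z) [-1.8  -0.78 -0.78] T [-0.05  0.35  0.01] w 0.0169
```

Contact at gap -46.4 mm, exactly 45 mm beyond the face contact. One more light press to confirm the seat.

```bash
python3 -m pendant '-0.05 0 0 0;-0.08 0 0 0;-0.08 0 0 0' >/dev/null; python3 -c "from h import *;where()"; python3 - <<'E'
from h import *
im,D=get_image("side");cv2.imwrite("pics/home.png",cv2.resize(im[190:310,240:380],None,fx=5,fy=5,interpolation=cv2.INTER_CUBIC))
E
```

```text
t 16.80 gap mm -46.46 lat 5.87 z 59.62 F(x,y,z) [-6.03 -0.87  3.04] T [-0.04  1.09 -0.03] w 0.0172
```

View pics/home.png

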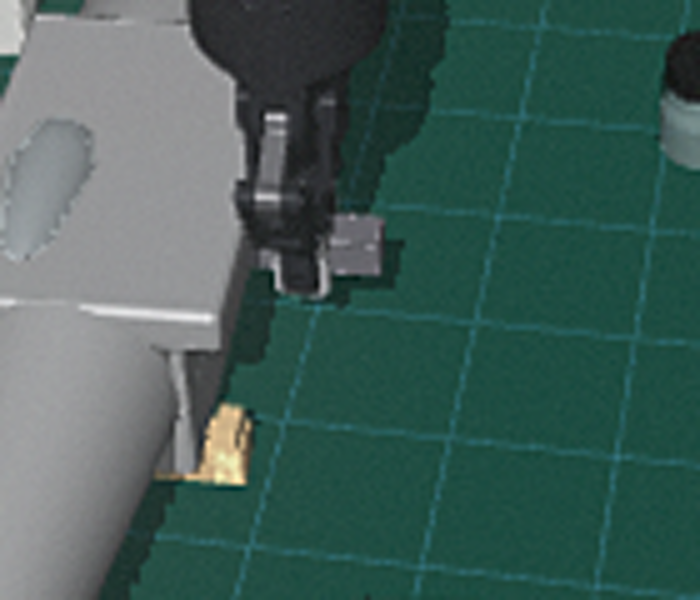

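The side view shows the gripper in front of the lip, not touching, with the block shoved under the fillet. Now release, then back out along the block.

```bash
python3 -m pendant '0.04 0 0 0;0.04 0 0 0;0.04 0 0 0;0.04 0 0 0;0.04 0 0 0' 4.0; python3 -m pendant '0 0 0 0;0 0 0 0;0 0 0 0'; python3 -c "from h import *;where()"
```

```text
t: 17.35
eef_pos: [0.5942, -0.0316, 0.0599]
eef_rot: [-0.06, 3.141, 0.0]
force: [-0.8, 0.5, 0.2]
grip_width: 0.0401
gripper_force: 0.0
t: 17.65
eef_pos: [0.5941, -0.0315, 0.0598]
eef_rot: [-0.06, 3.141, 0.0]
force: [0.3, 0.4, 0.9]
grip_width: 0.04
gripper_force: 0.0
t 17.65 gap mm -47.29 lat 5.91 z 59.83 F(x,y,z) [0.35 0.37 0.89] T [ 0.    0.01 -0.02] w 0.0400
```

```bash
python3 -m pendant '1 0 0 0;3 0 0 0;5 0 0 0;7.5 0 0 0;10 0 0 0'; python3 -m pendant '2 0 -3 0;2 0 -6 0;5 7 -9 0;5 12 -12 0;5 17 -12 0'; python3 -m pendant '0 5 0 0;0 8 0 0;0 8 0 0;0 8 0 0;0 8 0 0'; python3 - <<'E'
from h import *
np.set_printoptions(precision=4,suppress=True)
where()
for c in("top","side"):
    im,D=get_image(c);cv2.imwrite(f"pics/{c}9.png",im)
    for q in("spar","paint_jar","thinner","driver"):
        for r in nets.look_for(c,q)[:3]:print(c,q,round(r["conf"],2),np.round(r["extent"]).tolist())
a=cv2.imread("pics/top9.png")[160:260,290:420];b=cv2.imread("pics/side9.png")[190:310,240:380]
o=np.zeros((480,795,3),np.uint8);o[:300,:390]=cv2.resize(a,(390,300));o[:343,395:795]=cv2.resize(b,(400,343));cv2.imwrite("pics/final.png",o)
E
```

```text
t: 18.15
eef_pos: [0.4924, -0.0355, 0.0598]
eef_rot: [0.06, -3.141, -0.0]
force: [1.2, 0.9, 0.3]
grip_width: 0.04
gripper_force: 0.0
t: 18.65
eef_pos: [0.4403, 0.0982, 0.1742]
eef_rot: [-0.056, 3.139, 0.001]
force: [1.9, 1.2, 0.0]
grip_width: 0.0399
gripper_force: 0.0
t: 19.15
eef_pos: [0.4378, 0.1763, 0.1721]
eef_rot: [0.057, -3.141, 0.001]
force: [0.6, -0.3, -0.4]
grip_width: 0.0401
gripper_force: 0.0
t 19.15 gap mm 100.95 lat 219.56 z 172.05 F(x,y,z) [ 0.62 -0.36 -0.38] T [-0.04  0.01  0.01] w 0.0401
top spar 0.81 [336.0, 189.0, 16.0, 30.0]
top spar 0.47 [277.0, 298.0, 11.0, 44.0]
top spar 0.46 [275.0, 227.0, 10.0, 44.0]
top paint_jar 0.83 [420.0, 269.0, 23.0, 21.0]
top thinner 0.62 [510.0, 244.0, 37.0, 32.0]
side spar 0.86 [291.0, 231.0, 30.0, 20.0]
side spar 0.86 [385.0, 312.0, 44.0, 12.0]
side spar 0.59 [310.0, 312.0, 45.0, 9.0]
side paint_jar 0.7 [171.0, 163.0, 125.0, 198.0]
side driver 0.73 [329.0, 417.0, 47.0, 63.0]
```

View pics/final.png

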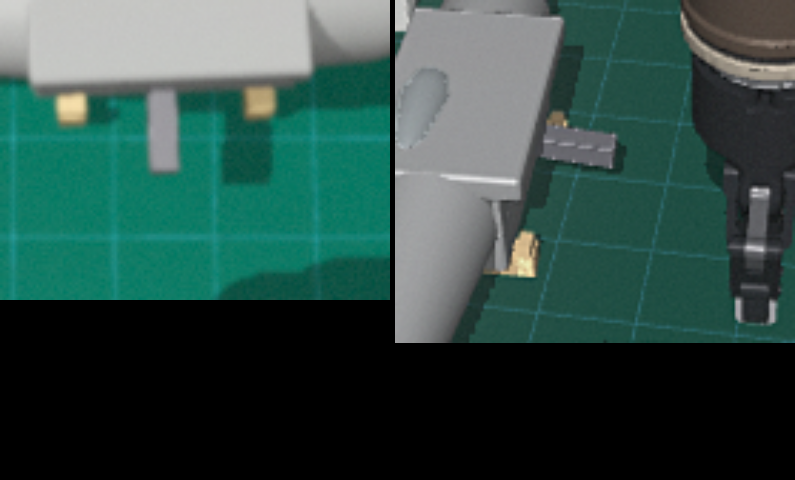

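The spar is seated: the block sticks out about 50 mm beyond the lip, against the expected 49 mm, with a slight droop. The gripper is clear, and the jar and bottle show at their old pixels in the top view, the driver in the side view.

```bash
python3 -c "
from bench import manip
print(manip.hand_in())"
```

```text
the job is handed in; nothing more can be done
None
```

The spar is fully home in the socket, shoulder against the face, and released; forces I read against the fuselage stayed below about 7 N, the gripper stayed clear, and the job was handed in at about 20 s.

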